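# Unwedge and open the roll-top sample cabinet

### The job

The roll-top shutter of the small cabinet is locked by a tight wooden wedge under the steel bridge at its front. Work the wedge loose with small alternating side pulls, without dragging the cabinet from its place, and lay it flat on the worktop well clear of the cabinet (do not drop it from a height). Then raise the shutter by its bar until it is fully open and stays open by itself, leaving the things around undisturbed.

Things in the scene. Friction and masses are not known exactly. Their poses are not given: they have to be found in the camera images.
- cabinet: Roll-top sample cabinet, white half-round cheeks, 155 mm high, 5 kg, loose on the worktop (drags if pulled with more than about 25 N). Origin: centre of its underside, below the roll axis. x points from its front to its back (wedge at the front, -x), y across, z up. Cheeks span x = -100 to 100 mm, y = -97 to 97 mm; the front hasp reaches to x = -136 mm.
- pinch (a point): Middle of the line where the wedge is gripped: on the steel sill rib (14 mm deep), 128 mm in front of the cabinet's origin, 20 mm above the worktop; axes as the cabinet's. Over it stands a steel bridge (90 mm wide, top at 66 mm, 64 mm between its posts); under the bridge a sprung rubber pad presses the wedge onto the rib with about 45 N, less as the thin nose comes under it.
- wedge: Wooden wedge 130 mm long, 34 mm wide, 11 mm thick at the nose growing to 23 mm at the tail, 90 g. Origin: mid-length on its flat underside; x points to the nose, z up. At the start it lies level through the hasp, underside 20 mm above the worktop, nose about 25 mm past the pinch line and over the shutter's bottom lip; the tail sticks out about 105 mm to the front.
- wedge_nose (a point): Middle of the nose end of the wedge, on its underside (wedge x = +65 mm). The wedge is free when the nose has come some 10 mm in front of the pinch line. Pulled straight it takes about 50 N, more than the cabinet's feet hold.
- wedge_grip (a point): Middle of the tail, where it can be taken across its 34 mm width: wedge x = -50 mm, 11 mm above the underside. Swung sideways here about 0.25 rad (some 10 N) the wedge pivots on one edge under the pad and the other edge creeps out; swings to and fro, with some outward pull, walk it out about 8 mm for each swing of 0.5 rad.
- shutter (a joint): Roll-top shutter of aluminium slats on circular side tracks: 0 = shut, 1.2 rad = fully open at its stop. Grows as the bar rises and goes back. Let go below about 0.7 rad it falls shut by its weight; raised further it stays where it is left.
- shutter_bar (a point): Middle of the round steel pull bar (10 mm thick, 100 mm long, along the cabinet's y) that stands 42 mm clear of the shutter's slats on two end stalks. It moves on a circle of radius 135 mm about the roll axis: shut, it is 125 mm in front of the axis and 51 mm above it; fully open it is almost straight above the axis.
- roll_axis (a point): Centre of the shutter's roll axis (along the cabinet's y), 55 mm above the worktop, over the cabinet's origin.
- beaker_11: Bystander: glass beaker 59x66x72 mm, standing; origin at the centre of its base.
- petri_2: Bystander: glass petri dish, 70 mm across, 16 mm high; origin at the centre of its base.
- tape_roll: Bystander: tape roll lying flat, 62 mm across, 19 mm high; origin at the centre of its underside.
Things that resemble listed ones, but are neither listed nor needed, are in the scene too. Of the things that look like the wedge, the larger one is meant.

How it is judged:
By the outcome, as a careful person would: the job done as asked, in the order asked, and still so for the second after the job is handed in, with the robot touching nothing.
It also fails if it takes over 61 s, if anything falls off the work surface, if the arm or the gripper's body presses on something with over 40 N, if the wrist force passes 120 N, or if a joint passes its speed limit or range.

### The arm

A 6-joint arm with a two-finger parallel gripper is mounted at the origin on a cart in front of the work surface, level with it; the furniture and walls round the work are solid. World frame = base frame: x ahead of the robot, y to its left, z up, the work surface at z = 0. Lengths are in m, angles in rad, forces in N, time in s.
With the tool pointing down it reaches from about 0.375 to 0.975 m from the base axis. Payload 3.8 kg.
Tool frame: the origin (TCP) lies midway between the tips of the shut fingers; the grasp point (between the pads) lies 19 mm behind it; z points along the fingers, y is the line along which they close (so a half turn about z gives the same grasp; the last joint's range is limited). The gripper opens to 85 mm and grips with 20 to 120 N. Pads are 22 mm wide; open, the fingers measure 114 mm over their backs; the gripper's body (76 mm by 85 mm) begins 54 mm behind the grasp point. The pads swing forward as they close: fully open they stand 13 mm farther back than shut.
Start: joints at [-1.378, 0.264, 1.604, -0, 1.274, -0.037], TCP at [0.154, -0.657, 0.231] pointing down, gripper open.
Joint ranges: [-2.63, 2.63], [-0.94, 2.18], [0.31, 2.57], [-1.31, 4.45], [0, 2.66], [-2.55, 2.55]. Speed limits (rad/s): [2.57, 2.57, 3.14, 3.14, 3.14, 3.14].

### API

Orientations are given as a rotation vector (axis times angle).
In Python, from workcell import bot gives the robot as it stands.
- The arm moves only by the tool jog_arm, never from a script. Its argument "motion" is a list of rows, each a list of 5 numbers: the opening, from -1 (shut) to 1 (fully open), then the shift along the tool's x, y, z in mm, then the turn about the tool's z in degrees. In form: [[claw, x, y, z, twist], ...]. A call has 1 to 10 rows; each row shifts and turns the commanded pose from where the row before left it, along the tool's axes as they then stand; what a row does not reach is not made up. A row lasts 1/12 s, in which the tool goes at most 41.7 mm and 7.16 degrees, less where a joint would pass 70% of its speed; a pose out of reach is approached as far as the arm can. A call with a gripper value outside its range is refused whole. The fingers move at their own pace and stop on an object; "force" is the grip in N (left out, the last holds). Time passes only in rows, so rows that do not move let the fingers close. It gives the time, the measured TCP pose, the force, the opening and the grip force at its end, in the units of the state.
- bot.read_state(): the state, without advancing time (a new reading comes with each control period).
- bot.read_camera(name): name is "scene" or "side" or "wrist"; returns (picture, depth): 480x640x3 uint8, red, green, blue; 480x640 float32, m along the optical axis (not along the pixel's ray), 0 where there is no reading.
- bot.get_calibration(name): a dict with "vfov" (degrees; the focal length in pixels is half the picture's height over the tangent of half this angle, whatever the lens; pixels are square), "cx", "cy" (the principal point, pixels), "rvec" (rotation vector, rad) and "tvec" (3), from world to camera coordinates, as OpenCV has them; the wrist camera has in their place "tool_from_camera" (4x4, takes a point from camera to tool coordinates, whose origin is the TCP and whose axes are the flange's). Camera axes: x right, y down, z forward; pixel columns grow to the right and rows downward; lengths in m; the calibration is good to about 2 mm. A picture is of the moment at which its call begins: read the wrist's pose just before it. get_calibration takes no time and is no camera call.
- bot.finish_job(): hands the job in; it is judged then, once.
The state is a dict: "time": time; "q": joint angles; "joint_vel": joint speeds; "joint_torque": joint torques, N m; "tool_pos": TCP position; "tcp_rot": TCP orientation; "wrist_force": force on the tool from outside, world axes, zero at the start; "torque": the same for the moment, N m; "width": opening from 0.0 (shut) to 1.0 (fully open); "grip_force": force on a finger pad.
Only numpy, scipy, OpenCV 4.12 (cv2) and the standard library are available. Lean on these libraries where they do the work, as an engineer would, in place of code of your own. Each camera call takes 0.05 s, during which the arm holds its last target. There are 200 camera calls.

## Working session

There is one attempt and no reset: what is moved stays moved. The work goes in short steps, Python scripts to look and compute and a tool call to move; the robot and the scene stay as the last step left them, time stands still between calls to the robot, and variables do not carry over. Pictures are saved under pics/ and viewed, at most 10 in all, crops included, and the job is handed in when it is done.

Besides the shell and the picture viewer there is one more tool, called after "Request:" as name(argument=value, ...) on one line, values as JSON. jog_arm: Moves the arm, as the interface text tells. Its arguments: {"type":"object","properties":{"motion":{"type":"array"},"force":{"type":"number"}},"required":["motion"]}

```bash
mkdir -p pics; ls; python3 - <<'E'
from workcell import bot
import cv2,numpy as np
ims=[]
for n in("scene","side"):
    p,d=bot.read_camera(n); np.savez(f"{n}.npz",p=p,d=d); c=bot.get_calibration(n); print(n,c)
    cv2.imwrite(f"pics/{n}0.png",p[:,:,::-1])
print(bot.read_state())
print(bot.get_calibration("wrist"))
E
```

```text
pics
scene {'vfov': 43.34864816880025, 'cx': 326.9950012065719, 'cy': 230.70893885059942, 'rvec': array([ 1.24437241, -2.37551823,  0.86134955]), 'tvec': array([0.45754384, 0.31507003, 1.4696579 ])}
side {'vfov': 43.507492322894436, 'cx': 317.4428791663192, 'cy': 247.8476007966656, 'rvec': array([ 0.20008021, -2.62159238,  1.5558993 ]), 'tvec': array([0.54946647, 0.01052943, 1.71650463])}
{'time': 0.1, 'q': array([-1.37788320e+00,  2.64681160e-01,  1.60524077e+00, -1.45815159e-06,
        1.27368468e+00, -3.69114733e-02]), 'joint_vel': array([ 0.00098244, -0.00215183, -0.00369969, -0.00068508, -0.00031714,
        0.00039392]), 'joint_torque': array([ 1.45740764e-04, -5.16704857e+01, -3.68589520e+01, -4.03269439e-05,
        6.26164838e-03, -3.00232074e-06]), 'tool_pos': array([ 0.153634  , -0.65661046,  0.23008246]), 'tcp_rot': array([-3.11887878e+00, -3.59984108e-01,  2.48531314e-04]), 'wrist_force': array([ 1.0641614 , -0.64892042, -0.55470307]), 'torque': array([ 0.0039517 ,  0.01116605, -0.00599372]), 'grip_force': 0.0, 'width': 1.00099744563328}
{'vfov': 61.234770795982676, 'cx': 329.5455407570261, 'cy': 241.2923044928817, 'tool_from_camera': array([[ 7.02333444e-04, -9.51611426e-01, -3.07303109e-01,
         7.79120095e-02],
       [ 9.99999279e-01,  3.68904436e-04,  1.14310351e-03,
         4.43538771e-05],
       [-9.74424876e-04, -3.07303690e-01,  9.51610998e-01,
        -1.42909502e-01],
       [ 0.00000000e+00,  0.00000000e+00,  0.00000000e+00,
         1.00000000e+00]])}
```

View pics/scene0.png

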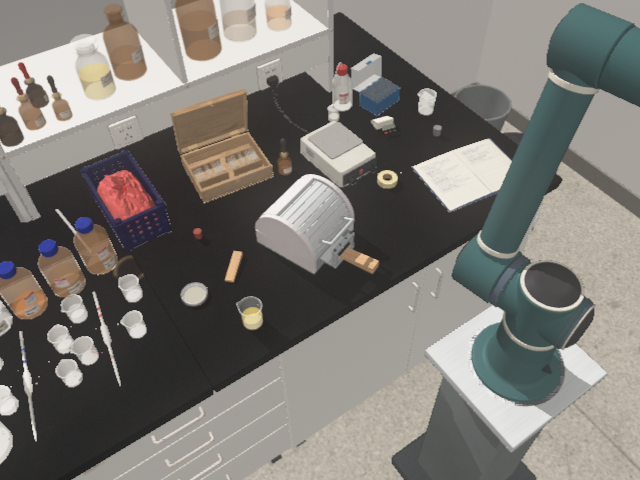

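View pics/side0.png

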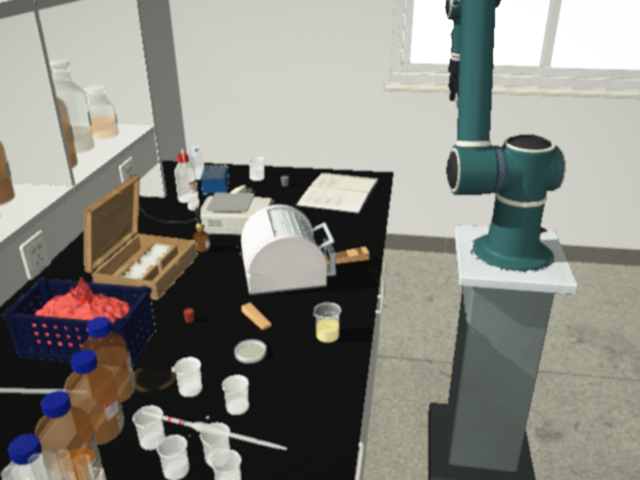

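Both views show the cabinet at about (307,225) in scene and (285,250) in side. Candidates for the wedge are the block in the hasp, scene (360,260) / side (350,256), and the loose block, scene (233,266) / side (256,316). I choose the one in the hasp, since it is larger and sits under the bridge. The beaker is at (250,314), the petri dish at (194,294), and the tape roll at (387,179) (scene).

```bash
cat > h.py <<'E'
import numpy as np,cv2
from workcell import bot
from scipy.spatial.transform import Rotation as R
def cloud(n,p,d,st=None):
    c=bot.get_calibration(n); f=240/np.tan(np.radians(c["vfov"])/2)
    v,u=np.mgrid[:480,:640]; P=np.stack([(u-c["cx"])/f*d,(v-c["cy"])/f*d,d],-1)
    if n=="wrist":
        T=c["tool_from_camera"]; P=P@T[:3,:3].T+T[:3,3]
        return P@R.from_rotvec(st["tcp_rot"]).as_matrix().T+st["tool_pos"]
    return (P-c["tvec"])@R.from_rotvec(c["rvec"]).as_matrix()
E
python3 - <<'E'
from h import *
b=[]
for n,box in(("scene",(170,275,250,385)),("side",(200,295,235,375))):
    z=np.load(n+".npz"); p,d=z["p"],z["d"]; W=cloud(n,p,d)
    m=np.zeros((480,640),bool); m[box[0]:box[1],box[2]:box[3]]=1; m&=(d>0)
    hsv=cv2.cvtColor(p,cv2.COLOR_RGB2HSV)
    wood=m&(hsv[...,0]>5)&(hsv[...,0]<25)&(hsv[...,1]>80)&(hsv[...,2]>80)&(W[...,2]>.01)&(W[...,2]<.06)
    w=W[wood]; print(n,"wood",len(w),w.min(0),w.max(0),cv2.minAreaRect((w[:,:2]*1000).astype(np.float32)))
    cab=m&(W[...,2]>.02)&(hsv[...,1]<60); q=W[cab]; print("cab",len(q),q.min(0),q.max(0))
    k=q[q[:,2]<.2]; b.append(k)
    np.save(n+"cab.npy",k)
    for nm,pt in {"scene":{"beaker":(250,318),"petri":(194,294),"tape":(380,180),"fake":(233,266),"vial":(284,160),"scale":(340,150)},"side":{"beaker":(327,322),"petri":(250,351)}}[n].items(): print(nm,W[pt[1],pt[0]])
c=np.concatenate(b); print(cv2.minAreaRect((c[:,:2]*1000).astype(np.float32)))
s=np.load("scene.npz")["p"][150:300,230:400,::-1]; t=np.load("side.npz")["p"][190:310,220:390,::-1]
s=cv2.resize(s,(680,600),interpolation=cv2.INTER_CUBIC); t=cv2.resize(t,(680,480),interpolation=cv2.INTER_CUBIC)
cv2.imwrite("pics/crop1.png",s)
E
```

```text
scene wood 553 [ 0.39356301 -0.12470359  0.01024937] [0.89679217 0.23077015 0.05412807] ((663.5192260742188, 155.60731506347656), (406.7156677246094, 386.7408752441406), 49.12340545654297)
cab 6514 [ 0.47777013 -0.10364928  0.02000003] [0.86105589 0.33154403 0.16063232]
beaker [0.43783306 0.4833024  0.05768777]
petri [0.61382266 0.55699959 0.01093681]
tape [ 0.65971677 -0.09525428  0.02094157]
fake [0.63736182 0.42780503 0.00890353]
vial [0.87249212 0.11412301 0.05276957]
scale [ 0.78237164 -0.03213566  0.08483401]
side wood 406 [0.3946014  0.10813691 0.02010339] [0.51142573 0.18880176 0.04842097] ((455.05633544921875, 144.67416381835938), (121.43724822998047, 47.4539794921875), 21.258514404296875)
cab 6529 [ 0.47663396 -0.12986169  0.02000007] [0.81863722 0.3333125  0.16014494]
beaker [0.45633013 0.49474554 0.05748835]
petri [0.61538736 0.56446787 0.01332656]
((683.0968627929688, 122.74824523925781), (272.0222473144531, 463.2398681640625), 40.20786666870117)
```

View pics/crop1.png

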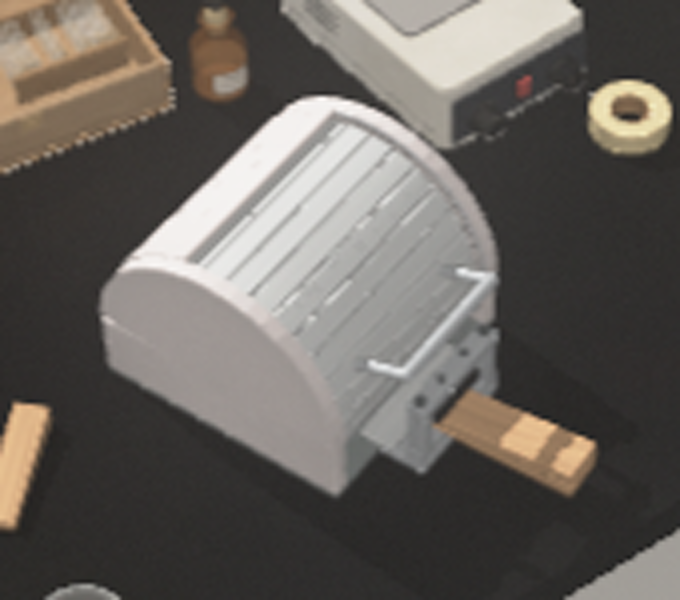

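The crop shows the hasp wedge at crop (520,440), with the bar above it from (375,365) to (490,275). The loose block at crop (20,465) is smaller, so the choice stands.

```bash
python3 - <<'E'
from h import *
from scipy.optimize import least_squares
c0=np.array([.614,.206]); th0=np.radians(21)
Q=[];Wd=[]
for n in("scene","side"):
    z=np.load(n+".npz"); p,d=z["p"],z["d"]; W=cloud(n,p,d); hsv=cv2.cvtColor(p,cv2.COLOR_RGB2HSV)
    X=W.reshape(-1,3)[(d>0).ravel()]; H=hsv.reshape(-1,3)[(d>0).ravel()]
    a=(X[:,:2]-c0)@np.array([[np.cos(th0),-np.sin(th0)],[np.sin(th0),np.cos(th0)]])
    k=(abs(a[:,0])<.13)&(abs(a[:,1])<.13)&(X[:,2]>.015)&(X[:,2]<.18)&(H[:,2]>60)
    q=X[k]; Q.append(q)
    # left cheek side
    aa=a[k]; s=q[(aa[:,1]>.075)&(q[:,2]<.14)&(abs(aa[:,0])<.085)]
    # RANSAC line via fitLine robust on cheek
    for it in range(3):
        vx,vy,x0,y0=cv2.fitLine((s[:,:2]*1000).astype(np.float32),cv2.DIST_HUBER,0,.01,.01).ravel()
        e=(s[:,0]*1000-x0)*vy-(s[:,1]*1000-y0)*vx; s=s[abs(e)<[12,6,4][it]]
    if vx<0:vx,vy=-vx,-vy
    print(n,"cheek line deg",np.degrees(np.arctan2(vy,vx)),"pt",x0,y0,len(s), "offset of c0", -(c0[0]*1000-x0)*vy+(c0[1]*1000-y0)*vx)
    w=X[(a[:,0]>-.25)&(a[:,0]<-.13)&(abs(a[:,1])<.03)&(X[:,2]>.012)&(X[:,2]<.06)&(H[:,0]>5)&(H[:,0]<25)&(H[:,1]>70)]
    print(n,"wedge",len(w),cv2.minAreaRect((w[:,:2]*1000).astype(np.float32)), "top z",np.percentile(w[:,2],[50,95]))
    th=np.radians(21); b=(w[:,:2]-c0)@np.array([[np.cos(th),-np.sin(th)],[np.sin(th),np.cos(th)]]); print("tail x",np.percentile(b[:,0],[1,3]),"y",np.percentile(b[:,1],[2,98]))
    # cylinder: top cheeks: r=0.1 about axis z=.055
    cyl=q[(q[:,2]>.075)&(abs(aa[:,1])<.12)]
    def f(v):
        x=(cyl[:,:2]-c0)@[np.cos(th),np.sin(th)]-v[0]; return np.hypot(x,cyl[:,2]-.055)-.1+0*v[0]
    # cheeks tops only (|y| 80..97)
    ya=aa[(q[:,2]>.075)&(abs(aa[:,1])<.12)][:,1]; sel=(ya>.082)&(ya<.094)
    cyl=cyl[sel]; r=least_squares(f,[0.],loss="soft_l1",f_scale=.002); print("dx",r.x,len(cyl),np.median(abs(r.fun)))
    print(np.percentile(aa[q[:,2]>.04][:,0],[.5,99.5]),np.percentile(aa[(q[:,2]>.03)&(q[:,2]<.15)][:,1],[.5,1,99,99.5]))
E
```

```text
scene cheek line deg 20.2346 pt 580.3039 291.59302 1320 offset of c0 -91.9648878425287
scene wedge 502 ((446.3323974609375, 142.14364624023438), (99.43643188476562, 40.27678680419922), 23.159687042236328) top z [0.0354774  0.04259035]
tail x [-0.22900868 -0.22807703] y [-0.01720676  0.01892743]
dx [0.00643619] 872 0.016153749641381096
[-0.12855716  0.09658264] [-0.10036841 -0.09788843  0.09547962  0.09610793]
side cheek line deg 20.09643 pt 583.0092 292.34665 2331 offset of c0 -91.73795937185969
side wedge 388 ((442.9560546875, 139.92959594726562), (95.46847534179688, 47.456851959228516), 21.166772842407227) top z [0.03715719 0.04381659]
tail x [-0.22999806 -0.22693197] y [-0.01679685  0.02145618]
dx [-0.00302564] 1452 0.02028545143051702
[-0.12687984  0.10430352] [-0.09940771 -0.09550859  0.09760862  0.09861154]
```

```bash
cat >> h.py <<'E'
C=np.array([.619,.2045]); TH=np.radians(20.3)
ex=np.array([np.cos(TH),np.sin(TH)]); ey=np.array([-ex[1],ex[0]])
def yaw(st): x=R.from_rotvec(st["tcp_rot"]).as_matrix()[:,0]; return np.degrees(np.arctan2(x[1],x[0]))
def rows(p0,y0,path,claw,dec=0):
    "path: list of (x,y,z,yawdeg) world; one row each; rounding errors carried over"
    p=np.array(p0,float); out=[]
    for t in path:
        a=np.radians(y0); X=np.array([np.cos(a),np.sin(a),0]); Y=np.array([X[1],-X[0],0]); Z=np.array([0,0,-1.])
        dv=(np.array(t[:3])-p)*1000; s=[round(float(dv@k),dec)+0. for k in(X,Y,Z)]
        tw=round(float(-((t[3]-y0))),1)
        p=p+(s[0]*X+s[1]*Y+s[2]*Z)/1000; y0=y0-tw; out.append([claw]+[int(v) if dec==0 else v for v in s]+[tw])
    print("end",p.round(4),round(y0,2))
    for i in range(0,len(out),10): print(out[i:i+10])
def interp(pts,n):
    o=[]
    for a,b,k in zip(pts[:-1],pts[1:],n): o+=[tuple(np.array(a)+(np.array(b)-a)*(i+1)/k) for i in range(k)]
    return o
E
python3 - <<'E'
from h import *
z=np.load("scene.npz"); W=cloud("scene",z["p"],z["d"])
for u,v in((430,180),(470,205),(440,235),(420,245),(400,262),(400,230),(470,170)): print(u,v,W[v,u].round(3))
s=bot.read_state(); y=yaw(s); p=s["tool_pos"]; print(p,y)
rows(p,y,interp([(*p,y),(.42,-.25,.22,100),(.413,.130,.20,200.3)],[14,14]),1)
E
```

```text
430 180 [ 0.581 -0.229  0.009]
470 205 [ 0.443 -0.269 -0.006]
440 235 [ 0.404 -0.115 -0.002]
420 245 [ 0.405 -0.041  0.004]
400 262 [ 0.397  0.037 -0.007]
400 230 [ 0.482 -0.032  0.   ]
470 170 [ 0.545 -0.363  0.005]
[ 0.153634   -0.65661046  0.23008246] 13.167999684021483
end [0.4131 0.1304 0.2001] 200.27
[[1, 25, -24, 1, -6.2], [1, 28, -21, 0, -6.2], [1, 29, -18, 1, -6.2], [1, 32, -15, 1, -6.2], [1, 33, -11, 1, -6.2], [1, 34, -7, 0, -6.2], [1, 34, -4, 1, -6.2], [1, 35, -1, 1, -6.2], [1, 34, 4, 0, -6.2], [1, 34, 7, 1, -6.2]]
[[1, 33, 11, 1, -6.2], [1, 32, 15, 1, -6.2], [1, 30, 18, 0, -6.2], [1, 27, 21, 1, -6.2], [1, 27, 4, 2, -7.2], [1, 26, 7, 1, -7.2], [1, 25, 11, 1, -7.1], [1, 24, 14, 2, -7.2], [1, 21, 16, 1, -7.2], [1, 19, 20, 2, -7.1]]
[[1, 17, 21, 1, -7.2], [1, 14, 23, 2, -7.1], [1, 11, 25, 1, -7.2], [1, 8, 26, 1, -7.2], [1, 4, 27, 2, -7.1], [1, 1, 27, 1, -7.2], [1, -2, 27, 2, -7.2], [1, -6, 27, 1, -7.1]]
```

Request:
jog_arm(motion=[[1,25,-24,1,-6.2],[1,28,-21,0,-6.2],[1,29,-18,1,-6.2],[1,32,-15,1,-6.2]])

```text
time: 0.43
tool_pos: [0.23, -0.5393, 0.2275]
tcp_rot: [-2.967, -1.028, -0.0]
wrist_force: [0.6, 0.7, -0.3]
width: 1.001
grip_force: 0.0
```

```bash
python3 - <<'E'
from h import *
s=bot.read_state(); print(s["tool_pos"],yaw(s),s["q"])
E
```

```text
[ 0.22999549 -0.53931469  0.22746526] 38.219165670828566 [-1.21021043e+00  1.00586863e-01  1.80254488e+00  6.74559370e-05
  1.23960285e+00 -3.06486570e-01]
```

Signs are right and tracking is good, so I continue.

Request:
jog_arm(motion=[[1,33,-11,1,-6.2],[1,34,-7,0,-6.2],[1,34,-4,1,-6.2],[1,35,-1,1,-6.2],[1,34,4,0,-6.2],[1,34,7,1,-6.2],[1,33,11,1,-6.2],[1,32,15,1,-6.2],[1,30,18,0,-6.2],[1,27,21,1,-6.2]])

```text
time: 1.27
tool_pos: [0.421, -0.2492, 0.2211]
tcp_rot: [-2.014, -2.411, -0.0]
wrist_force: [0.4, 0.2, 0.3]
width: 0.997
grip_force: 0.0
```

Request:
jog_arm(motion=[[1,27,4,2,-7.1],[1,26,7,1,-7.1],[1,25,11,1,-7.1],[1,24,14,2,-7.1],[1,21,16,1,-7.1],[1,19,20,2,-7.1],[1,17,21,1,-7.1],[1,14,23,2,-7.1],[1,11,25,1,-7.1],[1,8,26,1,-7.1]])

```text
time: 2.1
tool_pos: [0.4156, 0.0221, 0.2068]
tcp_rot: [-0.238, -3.132, -0.0]
wrist_force: [-0.6, 0.2, -0.4]
width: 0.998
grip_force: 0.0
```

Request:
jog_arm(motion=[[1,4,27,2,-7.1],[1,1,27,1,-7.1],[1,-2,27,2,-7.1],[1,-6,27,1,-7.1],[1,0,0,0,-0.7],[1,0,0,0,0]])

```text
time: 2.6
tool_pos: [0.4156, 0.1307, 0.2008]
tcp_rot: [0.551, -3.092, 0.001]
wrist_force: [0.6, -0.3, -0.2]
width: 0.998
grip_force: 0.0
```

```bash
python3 - <<'E'
from h import *
s=bot.read_state(); p,d=bot.read_camera("wrist"); print(s["tool_pos"],yaw(s),s["q"],s["time"],s["wrist_force"])
cv2.imwrite("pics/wrist1.png",p[:,:,::-1]); np.savez("w1.npz",p=p,d=d)
W=cloud("wrist",p,d,s); hsv=cv2.cvtColor(p,cv2.COLOR_RGB2HSV)
m=(d>0)&(hsv[...,0]>5)&(hsv[...,0]<25)&(hsv[...,1]>70)&(hsv[...,2]>60)&(W[...,2]>.03)&(W[...,2]<.06)
m=cv2.morphologyEx(m.astype(np.uint8),cv2.MORPH_OPEN,np.ones((3,3)))
n,l,st,_=cv2.connectedComponentsWithStats(m); i=1+np.argmax(st[1:,4]); w=W[l==i]
print(st[i],w[:,2].min(),w[:,2].max())
r=cv2.minAreaRect((w[:,:2]*1000).astype(np.float32)); print(r)
a=(w[:,:2]-C)@np.stack([ex,ey],1); print("cab frame x",np.percentile(a[:,0],[.5,99.5]))
for lo in np.arange(-.23,-.13,.02):
    k=a[(a[:,0]>lo)&(a[:,0]<lo+.02)]
    if len(k)>20: print(round(lo,3),np.percentile(k[:,1],[1,99]).round(4))
E
```

```text
[0.41564942 0.13070213 0.20082533] -159.79284520403127 [ 2.47687489e-01 -1.79910193e-01  2.12252593e+00 -2.72680249e-04
  1.20005810e+00 -1.67569137e+00] 2.6 [ 0.64645844 -0.33292681 -0.22233997]
[ 308  264   42   48 1874] 0.03171764657640888 0.03938831278156679
((472.4302062988281, 150.8054656982422), (45.7347297668457, 33.53008270263672), 21.266294479370117)
cab frame x [-0.17763048 -0.13390131]
-0.19 [-0.0164  0.0169]
-0.17 [-0.0157  0.0171]
-0.15 [-0.0147  0.0175]
```

View pics/wrist1.png

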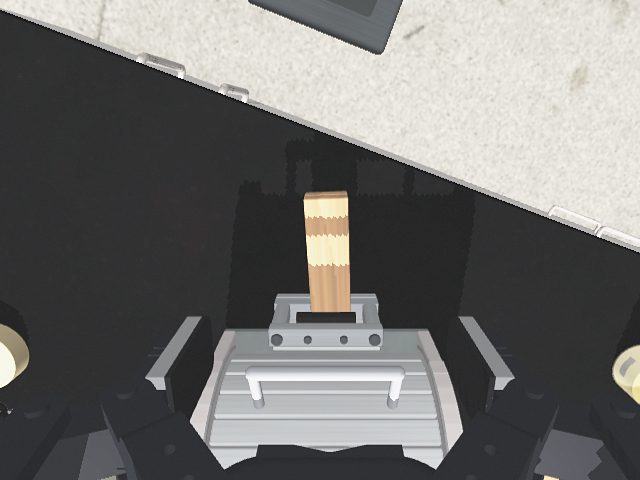

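The wrist view shows the wedge with its tail end at (326,193), the bridge at (325,335) and the bar centred at (327,373), all nearly aligned with the tool. I'll get the tail and bar positions and plan the descent.

```bash
python3 - <<'E'
from h import *
s=bot.read_state(); z=np.load("w1.npz"); W=cloud("wrist",z["p"],z["d"],s); F=np.stack([ex,ey],1)
for u,v in((326,202),(326,225),(328,250),(330,300),(252,373),(327,373),(401,373),(280,332),(372,332),(250,330),(405,330)):
    q=np.median(W[v-1:v+2,u-1:u+2].reshape(-1,3),0); print(u,v,q.round(4),((q[:2]-C)@F).round(4))
# tail edge by ray onto z=.043 plane
c=bot.get_calibration("wrist"); f=240/np.tan(np.radians(c["vfov"])/2); T=c["tool_from_camera"]; Rt=R.from_rotvec(s["tcp_rot"]).as_matrix()
def ray(u,v,zz):
    r=Rt@T[:3,:3]@np.array([(u-c["cx"])/f,(v-c["cy"])/f,1]); o=Rt@T[:3,3]+s["tool_pos"]; return o+r*(zz-o[2])/r[2]
for u,v,zz in((305,198,.043),(347,198,.043),(310,312,.031),(350,312,.031),(327,373,.111)): q=ray(u,v,zz); print(u,v,q.round(4),((q[:2]-C)@F).round(4))
E
```

```text
326 202 [0.4038 0.1223 0.0431] [-0.2304 -0.0024]
326 225 [0.4208 0.1286 0.0412] [-0.2122 -0.0024]
328 250 [0.4405 0.1373 0.0386] [-0.1907 -0.0011]
330 300 [0.4828 0.1543 0.035 ] [-0.1452  0.0002]
252 373 [0.5179 0.1112 0.1098] [-0.1272 -0.0525]
327 373 [0.5005 0.1588 0.1097] [-0.127  -0.0018]
401 373 [0.4834 0.2062 0.1092] [-0.1266  0.0486]
280 332 [0.5076 0.1224 0.0661] [-0.133  -0.0384]
372 332 [0.483  0.1893 0.0662] [-0.1329  0.0329]
250 330 [0.5519 0.0994 0.0052] [-0.0994 -0.0753]
405 330 [0.5013 0.2368 0.0055] [-0.0992  0.0712]
305 198 [0.4062 0.1064 0.043 ] [-0.2336 -0.0182]
347 198 [0.3953 0.1361 0.043 ] [-0.2335  0.0134]
310 312 [0.5012 0.143  0.031 ] [-0.1318 -0.0168]
350 312 [0.4894 0.1752 0.031 ] [-0.1318  0.0175]
327 373 [0.4995 0.1585 0.111 ] [-0.1281 -0.0017]
```

Request:
jog_arm(motion=[[1,1,-4,20,-0.8],[1,0,0,30,0],[1,0,0,30,0],[1,0,0,30,0],[1,0,0,30,0],[1,0,0,25,0],[1,0,0,13,0],[1,0,0,5,0],[1,0,0,0,0]])

```text
time: 3.4
tool_pos: [0.4154, 0.1243, 0.017]
tcp_rot: [0.564, -3.087, 0.001]
wrist_force: [-0.3, 0.8, 0.4]
width: 0.999
grip_force: 0.0
```

Request:
jog_arm(motion=[[-1,0,0,0,0],[-1,0,0,0,0],[-1,0,0,0,0],[-1,0,0,0,0],[-1,0,0,0,0]], force=80)

```text
time: 3.82
tool_pos: [0.4171, 0.1265, 0.0193]
tcp_rot: [-0.57, 3.088, 0.002]
wrist_force: [-2.6, 3.5, 5.8]
width: 0.382
grip_force: 78.3
```

Request:
jog_arm(motion=[[-1,0,0,0,0],[-1,0,0,0,0],[-1,0,0,0,0]])

```text
time: 4.07
tool_pos: [0.4172, 0.1264, 0.0192]
tcp_rot: [-0.571, 3.088, 0.001]
wrist_force: [-3.5, 3.3, 5.8]
width: 0.383
grip_force: 78.3
```

```bash
cat >> h.py <<'E'
PI=np.array([.4975,.1577]); TC=np.radians(20.1)
cx=np.array([np.cos(TC),np.sin(TC)]); cy=np.array([-cx[1],cx[0]])
def swing(G,th,th1,n,lat,out,hw=.017):
    "wedge grip G (pinch frame), heading th -> th1 about edge on pinch line; returns poses with leads"
    G=np.array(G,float); o=[]
    sg=1 if th1<th else -1   # tail goes to +y if heading falls
    d=np.array([np.cos(th),np.sin(th)]); nrm=np.array([-d[1],d[0]])*sg*hw
    E0=G+nrm; piv=E0+d*(-E0[0]/d[0])
    for i in range(n):
        a=(th1-th)*(i+1)/n; Rm=np.array([[np.cos(a),-np.sin(a)],[np.sin(a),np.cos(a)]])
        g=piv+Rm@(G-piv); o.append((g,th+a))
    r=[(PI+cx*(g[0]-out)+cy*(g[1]+sg*lat),np.degrees(t+TC)+180) for g,t in o]
    return r,o[-1][0],o[-1][1]
def inpinch(p): return np.array([(p[:2]-PI)@cx,(p[:2]-PI)@cy])
E
python3 - <<'E'
from h import *
s=bot.read_state(); G=inpinch(s["tool_pos"]); th=np.radians(yaw(s)+180)-TC
print(G,th,s["wrist_force"])
z=.020; path=[]
for t1,n in((-.25,6),(.25,11),(-.25,11)):
    r,G,th=swing(G,th,t1,n,.005,.002); path+=[(*q,z,y) for q,y in r]; print(G,th)
rows((.4161,.1266,.0178),201.0,path,-1)
E
```

```text
[-0.08618163 -0.00174428] 0.014730342454707779 [-3.48695204  3.26594107  5.78218091]
[-0.08796003  0.02144157] -0.25
[-0.09637176 -0.02562606] 0.25
[-0.1047835   0.02573731] -0.25
end [0.3864 0.1501 0.0198] 185.8
[[-1, 2, 8, -2, 2.6], [-1, 0, 4, 0, 2.5], [-1, 1, 4, 0, 2.5], [-1, 1, 4, 0, 2.6], [-1, 0, 4, 0, 2.5], [-1, 1, 3, 0, 2.5], [-1, -2, -14, 0, -2.6], [-1, 1, -4, 0, -2.6], [-1, 1, -4, 0, -2.6], [-1, 0, -5, 0, -2.6]]
[[-1, 1, -4, 0, -2.6], [-1, 1, -4, 0, -2.6], [-1, 0, -5, 0, -2.6], [-1, 1, -4, 0, -2.6], [-1, 1, -4, 0, -2.6], [-1, 0, -5, 0, -2.6], [-1, 1, -4, 0, -2.6], [-1, -2, 14, 0, 2.6], [-1, 1, 5, 0, 2.6], [-1, 0, 5, 0, 2.6]]
[[-1, 1, 5, 0, 2.6], [-1, 1, 4, 0, 2.6], [-1, 0, 5, 0, 2.6], [-1, 1, 5, 0, 2.6], [-1, 1, 5, 0, 2.6], [-1, 0, 4, 0, 2.6], [-1, 1, 5, 0, 2.6], [-1, 1, 5, 0, 2.6]]
```

Request:
jog_arm(motion=[[-1,2,6,-2,2.6],[-1,0,5,0,2.5],[-1,1,4,0,2.5],[-1,1,4,0,2.6],[-1,0,4,0,2.5],[-1,1,4,0,2.5],[-1,0,0,0,0]])

```text
time: 4.65
tool_pos: [0.4074, 0.1505, 0.0209]
tcp_rot: [-0.154, 3.132, -0.001]
wrist_force: [7.5, -1.2, -6.5]
width: 0.382
grip_force: 78.5
```

```bash
python3 - <<'E'
from h import *
s=bot.read_state(); print(inpinch(s["tool_pos"]),s["tool_pos"],np.radians(yaw(s)+180)-TC,s["wrist_force"],s["torque"])
E
```

```text
[-0.08711942  0.02421285] [0.40736567 0.15049872 0.02087188] -0.25266437053347024 [ 7.45789999 -1.18782708 -6.48331714] [-0.72503906 -0.82223606 -0.27258593]
```

Request:
jog_arm(motion=[[-1,-1,-10,1,-2.6],[-1,1,-6,0,-2.6],[-1,1,-5,0,-2.6],[-1,0,-5,0,-2.6],[-1,1,-4,0,-2.6],[-1,1,-4,0,-2.6],[-1,1,-5,0,-2.6],[-1,1,-5,0,-2.6],[-1,1,-5,0,-2.6],[-1,1,-5,0,-2.6]])

```text
time: 5.48
tool_pos: [0.4175, 0.0982, 0.0208]
tcp_rot: [-0.857, 3.013, 0.002]
wrist_force: [7.2, 8.7, -4.6]
width: 0.38
grip_force: 80.9
```

Request:
jog_arm(motion=[[-1,1,-4,0,-2.6],[-1,0,0,0,0]])

```text
time: 5.65
tool_pos: [0.4189, 0.0938, 0.0208]
tcp_rot: [-0.924, 2.993, 0.0]
wrist_force: [6.9, 7.1, -4.4]
width: 0.382
grip_force: 80.9
```

```bash
python3 - <<'E'
from h import *
s=bot.read_state(); print(inpinch(s["tool_pos"]),s["tool_pos"],np.radians(yaw(s)+180)-TC,s["wrist_force"],s["torque"])
E
```

```text
[-0.09576847 -0.0330492 ] [0.41892206 0.09375192 0.02084842] 0.2479712532137408 [ 6.94837674  7.12699007 -4.35928394] [ 1.15962508 -0.94034903  0.19567552]
```

```bash
cat >> h.py <<'E'
import json
def integ(rs,p=(.4161,.1266,.0178),y=201.0):
    p=np.array(p)
    for _,a,b,c,t in rs:
        k=np.radians(y); p=p+np.array([a*np.cos(k)+b*np.sin(k),a*np.sin(k)-b*np.cos(k),-c])/1000; y-=t
    return p,y
def nxt(rs,p,y,t1s,lat,out):
    p,y=integ(rs,p,y); s=bot.read_state(); G=inpinch(s["tool_pos"]); th=np.radians(yaw(s)+180)-TC
    print("cmd",p,y,"meas",s["tool_pos"],th)
    print("G",G,"nose x",G[0]+.113*np.cos(th),"centre y at pinch",G[1]-G[0]*np.tan(th),"F",s["wrist_force"],s["torque"])
    path=[]
    for t1 in t1s:
        r,G,th=swing(G,th,t1,10,lat,out); path+=[(*q,p[2],yy) for q,yy in r]
    rows(p,y,path,-1)
E
python3 - <<'E'
from h import *
rs=[[-1, 2, 6, -2, 2.6], [-1, 0, 5, 0, 2.5], [-1, 1, 4, 0, 2.5], [-1, 1, 4, 0, 2.6], [-1, 0, 4, 0, 2.5], [-1, 1, 4, 0, 2.5],[-1, -1, -10, 1, -2.6], [-1, 1, -6, 0, -2.6], [-1, 1, -5, 0, -2.6], [-1, 0, -5, 0, -2.6], [-1, 1, -4, 0, -2.6], [-1, 1, -4, 0, -2.6], [-1, 1, -5, 0, -2.6], [-1, 1, -5, 0, -2.6], [-1, 1, -5, 0, -2.6], [-1, 1, -5, 0, -2.6],[-1, 1, -4, 0, -2.6]]
nxt(rs,(.4161,.1266,.0178),201.0,[-.25],.006,.003)
E
```

```text
cmd [0.41395186 0.09339499 0.0188    ] 214.39999999999995 meas [0.41892206 0.09375192 0.02084842] 0.2479712532137408
G [-0.09576847 -0.0330492 ] nose x 0.013775129243025805 centre y at pinch -0.008802347482706925 F [ 6.94837674  7.12699007 -4.35928394] [ 1.15962508 -0.94034903  0.19567552]
end [0.389  0.1437 0.0188] 185.8
[[-1, -2, 9, 0, 2.9], [-1, 1, 5, 0, 2.9], [-1, 0, 6, 0, 2.9], [-1, 1, 5, 0, 2.8], [-1, 1, 5, 0, 2.9], [-1, 0, 5, 0, 2.8], [-1, 1, 5, 0, 2.9], [-1, 1, 5, 0, 2.8], [-1, 1, 5, 0, 2.9], [-1, 0, 6, 0, 2.8]]
```

Request:
jog_arm(motion=[[-1,-1,9,0,2.9],[-1,1,5,0,2.9],[-1,0,6,0,2.9],[-1,1,6,0,2.8],[-1,1,6,0,2.9],[-1,0,5,0,2.8],[-1,1,5,0,2.9],[-1,1,6,0,2.8],[-1,1,5,0,2.9],[-1,0,6,0,2.8]])

```text
time: 6.48
tool_pos: [0.3918, 0.1455, 0.0208]
tcp_rot: [-0.152, 3.129, 0.0]
wrist_force: [8.0, -3.7, -2.0]
width: 0.381
grip_force: 79.7
```

Request:
jog_arm(motion=[[-1,0,0,0,0]])

```text
time: 6.57
tool_pos: [0.3917, 0.1457, 0.0208]
tcp_rot: [-0.152, 3.13, -0.0]
wrist_force: [7.5, -4.1, -1.7]
width: 0.383
grip_force: 79.7
```

```bash
python3 - <<'E'
from h import *
rs=[[-1, -1, 9, 0, 2.9], [-1, 1, 5, 0, 2.9], [-1, 0, 6, 0, 2.9], [-1, 1, 6, 0, 2.8], [-1, 1, 6, 0, 2.9], [-1, 0, 5, 0, 2.8], [-1, 1, 5, 0, 2.9], [-1, 1, 6, 0, 2.8], [-1, 1, 5, 0, 2.9], [-1, 0, 6, 0, 2.8]]
nxt(rs,(.41395,.09339,.0188),214.4,[.25],.002,.003)
E
```

```text
cmd [0.38712526 0.14587942 0.0188    ] 185.79999999999993 meas [0.39170966 0.14570164 0.02081843] -0.25344122496020727
G [-0.10347046  0.02508828] nose x 0.005919794263055542 centre y at pinch -0.0017116782227903152 F [ 7.49919047 -4.08434668 -1.68301201] [-0.9296626  -1.22114461 -0.54480397]
end [0.4009 0.0874 0.0188] 214.4
[[-1, -1, -9, 0, -2.7], [-1, 0, -6, 0, -2.8], [-1, 1, -5, 0, -2.9], [-1, 1, -6, 0, -2.9], [-1, 0, -5, 0, -2.9], [-1, 1, -6, 0, -2.9], [-1, 1, -6, 0, -2.9], [-1, 1, -5, 0, -2.9], [-1, 0, -6, 0, -2.8], [-1, 1, -6, 0, -2.9]]
```

Working well at about 8 mm per swing. Next swing.

Request:
jog_arm(motion=[[-1,0,-8,0,-2.7],[-1,0,-6,0,-2.8],[-1,1,-5,0,-2.9],[-1,1,-6,0,-2.9],[-1,1,-5,0,-2.9],[-1,1,-6,0,-2.9],[-1,1,-6,0,-2.9],[-1,1,-5,0,-2.9],[-1,0,-6,0,-2.8],[-1,1,-6,0,-2.9]])

```text
time: 7.4
tool_pos: [0.4042, 0.0885, 0.0211]
tcp_rot: [-0.926, 2.991, -0.0]
wrist_force: [7.3, 9.1, -3.9]
width: 0.381
grip_force: 80.1
```

Request:
jog_arm(motion=[[-1,0,0,0,0]])

```text
time: 7.48
tool_pos: [0.4041, 0.0883, 0.0211]
tcp_rot: [-0.925, 2.992, -0.0]
wrist_force: [7.1, 8.5, -3.0]
width: 0.378
grip_force: 80.2
```

```bash
python3 - <<'E'
from h import *
rs=[[-1, 0, -8, 0, -2.7], [-1, 0, -6, 0, -2.8], [-1, 1, -5, 0, -2.9], [-1, 1, -6, 0, -2.9], [-1, 1, -5, 0, -2.9], [-1, 1, -6, 0, -2.9], [-1, 1, -6, 0, -2.9], [-1, 1, -5, 0, -2.9], [-1, 0, -6, 0, -2.8], [-1, 1, -6, 0, -2.9]]
nxt(rs,(.38713,.14588,.0188),185.8,[-.25],.003,.003)
E
```

```text
cmd [0.39880675 0.0880184  0.0188    ] 214.40000000000006 meas [0.4041275  0.0882849  0.02106099] 0.24876927386042202
G [-0.11154075 -0.03309896] nose x -0.002019320016878254 centre y at pinch -0.004764112856043105 F [ 7.08172882  8.54244666 -3.04990096] [ 1.29627756 -0.94593416  0.39923182]
end [0.3726 0.143  0.0188] 185.8
[[-1, -2, 7, 0, 2.9], [-1, 1, 6, 0, 2.9], [-1, 1, 6, 0, 2.8], [-1, 0, 6, 0, 2.9], [-1, 1, 6, 0, 2.8], [-1, 1, 6, 0, 2.9], [-1, 0, 6, 0, 2.9], [-1, 1, 6, 0, 2.8], [-1, 1, 6, 0, 2.9], [-1, 0, 6, 0, 2.8]]
```

Request:
jog_arm(motion=[[-1,-1,7,0,2.9],[-1,1,6,0,2.9],[-1,1,6,0,2.8],[-1,1,6,0,2.9],[-1,1,6,0,2.8],[-1,1,6,0,2.9],[-1,0,6,0,2.9],[-1,1,6,0,2.8],[-1,1,6,0,2.9],[-1,0,6,0,2.8]])

```text
time: 8.32
tool_pos: [0.371, 0.1413, 0.0192]
tcp_rot: [0.151, -3.138, 0.001]
wrist_force: [-0.0, -0.0, -0.8]
width: 0.38
grip_force: 80.4
```

Request:
jog_arm(motion=[[-1,0,0,0,0]])

```text
time: 8.4
tool_pos: [0.3714, 0.1418, 0.0194]
tcp_rot: [-0.155, 3.137, -0.0]
wrist_force: [-0.2, -0.2, -0.7]
width: 0.382
grip_force: 80.3
```

```bash
python3 - <<'E'
from h import *
rs=[[-1, -1, 7, 0, 2.9], [-1, 1, 6, 0, 2.9], [-1, 1, 6, 0, 2.8], [-1, 1, 6, 0, 2.9], [-1, 1, 6, 0, 2.8], [-1, 1, 6, 0, 2.9], [-1, 0, 6, 0, 2.9], [-1, 1, 6, 0, 2.8], [-1, 1, 6, 0, 2.9], [-1, 0, 6, 0, 2.8]]
nxt(rs,(.39881,.08802,.0188),214.4,[.25],.003,.003)
s=bot.read_state(); print(s["q"])
p,d=bot.read_camera("wrist"); cv2.imwrite("pics/wrist2.png",p[:,:,::-1])
E
```

```text
cmd [0.37087529 0.14205037 0.0188    ] 185.79999999999993 meas [0.37138389 0.14179625 0.01937648] -0.2522833706475189
G [-0.12390039  0.02840591] nose x -0.01447740327800319 centre y at pinch -0.003532589742702194 F [-0.225038   -0.18350392 -0.69174629] [-0.03888844 -0.0068286  -0.01412939]
end [0.384  0.0726 0.0188] 214.4
[[-1, 2, -11, 0, -2.7], [-1, 1, -6, 0, -2.9], [-1, 1, -7, 0, -2.9], [-1, 0, -7, 0, -2.9], [-1, 1, -6, 0, -2.8], [-1, 1, -7, 0, -2.9], [-1, 0, -7, 0, -2.9], [-1, 1, -6, 0, -2.9], [-1, 1, -7, 0, -2.8], [-1, 1, -7, 0, -2.9]]
[ 3.02141331e-01 -1.44812891e-02  2.35901562e+00 -1.52184922e-04
  7.96649791e-01 -1.36707643e+00]
```

View pics/wrist2.png

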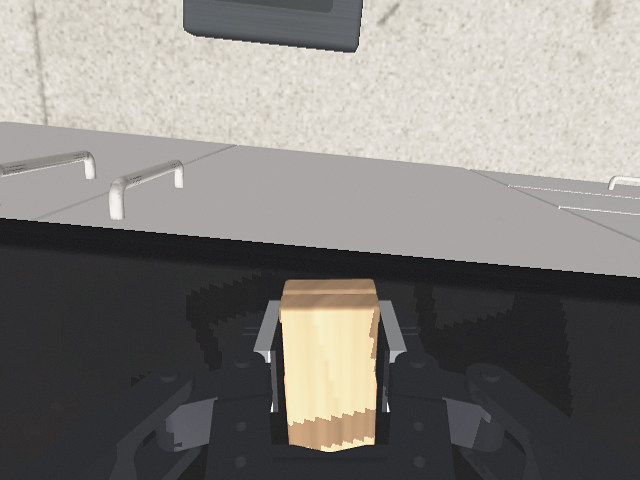

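```bash
python3 - <<'E'
from h import *
p=(.37088,.14205,.0188); y=185.8
rows(p,y,interp([(*p,y),(.3589,.1408,.0188,y),(.3589,.1408,.065,y),(.44,-.125,.065,182),(.44,-.125,.008,182)],[2,3,11,5]),-1)
E
```

```text
end [ 0.44   -0.1251  0.0078] 182.0
[[-1, 6, 0, 0, -0.0], [-1, 6, 0, 0, -0.0], [-1, 0, 0, -15, -0.0], [-1, 0, 0, -16, -0.0], [-1, 0, 0, -15, -0.0], [-1, -5, -25, 0, 0.3], [-1, -5, -25, 0, 0.4], [-1, -5, -24, 0, 0.3], [-1, -5, -25, 0, 0.4], [-1, -6, -25, 0, 0.3]]
[[-1, -6, -24, 0, 0.4], [-1, -5, -25, 0, 0.3], [-1, -6, -24, 0, 0.4], [-1, -6, -25, 0, 0.3], [-1, -7, -24, 0, 0.4], [-1, -6, -25, 0, 0.3], [-1, 0, 0, 11, -0.0], [-1, 0, 0, 12, -0.0], [-1, 0, 0, 11, -0.0], [-1, 0, 0, 11, -0.0]]
[[-1, 0, 0, 12, -0.0]]
```

Request:
jog_arm(motion=[[-1,6,0,0,0],[-1,6,0,0,0],[-1,0,0,-15,0],[-1,0,0,-16,0],[-1,0,0,-15,0],[-1,-5,-25,0,0.3],[-1,-5,-25,0,0.4],[-1,-5,-24,0,0.3],[-1,-5,-25,0,0.4],[-1,-6,-25,0,0.3]])

```text
time: 9.28
tool_pos: [0.3953, 0.0175, 0.0652]
tcp_rot: [0.109, -3.139, 0.0]
wrist_force: [-0.2, -0.1, -0.7]
width: 0.376
grip_force: 80.4
```

Request:
jog_arm(motion=[[-1,-6,-24,0,0.4],[-1,-5,-25,0,0.3],[-1,-6,-24,0,0.4],[-1,-6,-25,0,0.3],[-1,-7,-24,0,0.4],[-1,-6,-25,0,0.3],[-1,0,0,11,0],[-1,0,0,12,0],[-1,0,0,11,0],[-1,0,0,11,0]])

```text
time: 10.12
tool_pos: [0.4389, -0.1257, 0.0191]
tcp_rot: [0.051, -3.14, -0.001]
wrist_force: [0.7, 0.5, -1.7]
width: 0.377
grip_force: 80.3
```

Request:
jog_arm(motion=[[-1,0,0,8,0],[-1,0,0,0,0],[-1,0,0,0,0]])

```text
time: 10.37
tool_pos: [0.4391, -0.1254, 0.0115]
tcp_rot: [0.052, -3.139, -0.001]
wrist_force: [0.3, 0.4, -0.4]
width: 0.378
grip_force: 80.3
```

Request:
jog_arm(motion=[[-1,0,0,3,0],[-1,0,0,3,0],[-1,0,0,0,0]])

```text
time: 10.62
tool_pos: [0.4401, -0.126, 0.0062]
tcp_rot: [-0.052, 3.141, -0.0]
wrist_force: [-0.6, 0.2, -1.9]
width: 0.378
grip_force: 80.3
```

Request:
jog_arm(motion=[[-1,0,0,2,0],[-1,0,0,0,0]])

```text
time: 10.78
tool_pos: [0.4401, -0.126, 0.0043]
tcp_rot: [-0.051, 3.141, -0.0]
wrist_force: [-0.3, 0.2, -0.1]
width: 0.382
grip_force: 80.3
```

Request:
jog_arm(motion=[[-1,0,0,2,0],[-1,0,0,0,0]])

```text
time: 10.95
tool_pos: [0.4399, -0.126, 0.0021]
tcp_rot: [0.051, -3.141, -0.0]
wrist_force: [0.6, -0.5, -0.1]
width: 0.38
grip_force: 80.3
```

```bash
python3 - <<'E'
from h import *
s=bot.read_state(); print(s["tool_pos"],s["wrist_force"],s["torque"])
p,d=bot.read_camera("side"); W=cloud("side",p,d); hsv=cv2.cvtColor(p,cv2.COLOR_RGB2HSV)
m=(d>0)&(hsv[...,0]>5)&(hsv[...,0]<25)&(hsv[...,1]>70)&(hsv[...,2]>60)&(abs(W[...,0]-.5)<.09)&(abs(W[...,1]+.12)<.06)
w=W[m]; print(len(w))
for lo in np.arange(.42,.57,.02):
    k=w[(w[:,0]>lo)&(w[:,0]<lo+.02)]
    if len(k)>3: print(round(lo,2),len(k),np.percentile(k[:,2],[5,50,95]).round(4))
E
```

```text
[ 0.4399086  -0.12604888  0.00212837] [ 0.61288864 -0.50044843 -0.10310997] [ 0.06006907  0.01589309 -0.04999416]
399
0.42 35 [-0.0014  0.0187  0.0512]
0.44 42 [0.0005 0.0173 0.0241]
0.46 74 [0.0011 0.0156 0.0244]
0.48 74 [-0.0004  0.0141  0.0211]
0.5 68 [0.0011 0.0113 0.0192]
0.52 69 [0.0005 0.0123 0.0169]
0.54 34 [-0.0004  0.0075  0.0144]
```

Request:
jog_arm(motion=[[-1,0,0,1,0],[-1,0,0,1,0],[-1,0,0,0,0]])

```text
time: 11.25
tool_pos: [0.4402, -0.1262, 0.0009]
tcp_rot: [-0.051, 3.141, -0.0]
wrist_force: [-3.0, 0.9, 5.5]
width: 0.385
grip_force: 80.9
```

Request:
jog_arm(motion=[[-1,0,0,1,0],[-1,0,0,0,0]])

```text
time: 11.42
tool_pos: [0.4401, -0.1262, 0.0008]
tcp_rot: [0.051, -3.141, -0.0]
wrist_force: [-6.9, 1.0, 16.1]
width: 0.378
grip_force: 82.1
```

Request:
jog_arm(motion=[[-1,0,0,-1,0],[0.2,0,0,0,0],[0.2,0,0,0,0],[0.2,0,0,0,0],[0.2,0,0,-5,0],[0.2,0,0,-20,0],[0.2,0,0,-30,0],[0.2,0,0,-30,0],[0.2,0,0,-30,0],[0.2,0,0,-30,0]])

```text
time: 12.25
tool_pos: [0.4396, -0.1259, 0.1467]
tcp_rot: [0.051, -3.141, -0.0]
wrist_force: [0.5, -0.7, 0.2]
width: 0.599
grip_force: 0.0
```

```bash
python3 - <<'E'
from h import *
s=bot.read_state(); print(s["tool_pos"],s["width"],yaw(s)); 
p,d=bot.read_camera("scene"); cv2.imwrite("pics/scene2.png",p[:,:,::-1])
q=p.copy(); W=cloud("scene",p,d)
for n in ("scene","side"):
    z=np.load(n+".npz"); p,d=bot.read_camera(n); W=cloud(n,p,d); W0=cloud(n,z["p"],z["d"])
    for nm,X in(("before",W0),("now",W)):
        Y=X.reshape(-1,3); a=(Y[:,:2]-C)@np.stack([ex,ey],1)
        s_=Y[(a[:,1]>.07)&(a[:,1]<.12)&(Y[:,2]>.02)&(Y[:,2]<.14)&(abs(a[:,0])<.085)]
        for t in(12,6,4):
            vx,vy,x0,y0=cv2.fitLine((s_[:,:2]*1000).astype(np.float32),cv2.DIST_HUBER,0,.01,.01).ravel()
            s_=s_[abs((s_[:,0]*1000-x0)*vy-(s_[:,1]*1000-y0)*vx)<t]
        b=Y[(abs(a[:,0]+.127)<.015)&(abs(a[:,1])<.055)&(Y[:,2]>.098)&(Y[:,2]<.125)]
        print(n,nm,np.degrees(np.arctan2(vy,vx)),x0,y0,"bar",len(b),b.mean(0) if len(b) else "", "front",np.percentile(a[(Y[:,2]>.03)&(Y[:,2]<.1)&(abs(a[:,1])<.09)&(abs(a[:,0])<.14)][:,0],1))
E
```

```text
[ 0.43958129 -0.1259207   0.14669516] 0.5994461550236337 -178.1345772799291
scene before 20.27814 584.0092 292.98257 bar 141 [0.50255827 0.16377109 0.10753003] front -0.13805590877183502
scene now 20.731915 584.3325 292.6766 bar 137 [0.50257669 0.16307297 0.10765115] front -0.134767733310598
side before 20.115644 586.85065 293.77258 bar 97 [0.5026613  0.16532767 0.10929091] front -0.1343991813387269
side now 20.533522 586.78845 293.29382 bar 99 [0.50168489 0.16758523 0.10952899] front -0.13524777015672532
```

View pics/scene2.png

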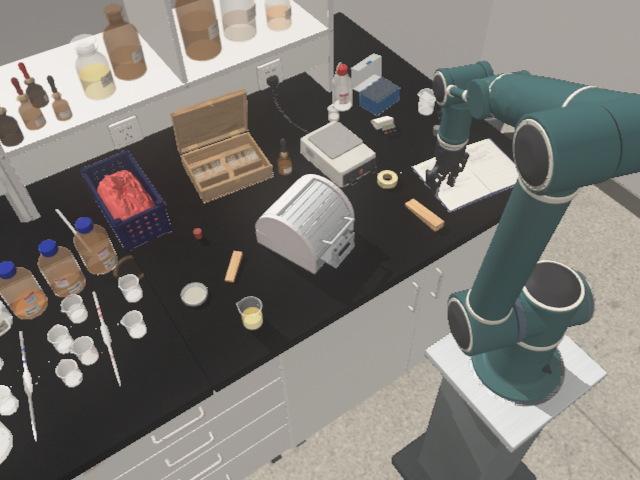

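The wedge now lies flat at (424,214), clear of everything. The cabinet is still in place at (307,225), and the beaker, petri dish and tape roll look unmoved. Next is the bar.

```bash
python3 - <<'E'
from h import *
s=bot.read_state(); p=s["tool_pos"]
rows(p,181.9,interp([(*p,181.9),(.501,.160,.200,110.1)],[12]),-0.28)
E
```

```text
end [0.5016 0.1599 0.1997] 110.1
[[-0.28, -6, 24, -4, 6.0], [-0.28, -3, 24, -5, 6.0], [-0.28, 0, 24, -4, 6.0], [-0.28, 2, 25, -4, 5.9], [-0.28, 4, 24, -4, 6.0], [-0.28, 7, 23, -5, 6.0], [-0.28, 9, 23, -4, 6.0], [-0.28, 12, 21, -4, 6.0], [-0.28, 14, 20, -4, 5.9], [-0.28, 15, 19, -5, 6.0]]
[[-0.28, 18, 17, -4, 6.0], [-0.28, 19, 15, -4, 6.0]]
```

Request:
jog_arm(motion=[[-0.28,-6,24,-15,6.0],[-0.28,-3,24,-15,6.0],[-0.28,0,24,-10,6.0],[-0.28,2,25,-5,6.0],[-0.28,4,24,-5,6.0],[-0.28,7,23,-2,6.0],[-0.28,9,23,0,6.0],[-0.28,12,21,0,6.0],[-0.28,14,20,0,6.0],[-0.28,15,19,0,6.0]])

```text
time: 13.23
tool_pos: [0.4883, 0.1137, 0.1954]
tcp_rot: [-1.532, -2.74, 0.003]
wrist_force: [0.9, 0.3, -0.5]
width: 0.363
grip_force: 0.0
```

Request:
jog_arm(motion=[[-0.28,18,17,0,6.0],[-0.28,19,15,0,5.8],[-0.28,0,0,0,0]], force=30)

```text
time: 13.48
tool_pos: [0.4994, 0.1638, 0.1956]
tcp_rot: [-1.801, -2.571, 0.0]
wrist_force: [-0.1, -0.5, 0.4]
width: 0.357
grip_force: 0.0
```

```bash
python3 - <<'E'
from h import *
s=bot.read_state(); p,d=bot.read_camera("wrist"); print(s["tool_pos"],yaw(s),s["width"],s["time"])
np.savez("w2.npz",p=p,d=d); cv2.imwrite("pics/wrist3.png",p[:,:,::-1])
W=cloud("wrist",p,d,s); F=np.stack([ex,ey],1); Y=W.reshape(-1,3)[(d>0).ravel()]; a=(Y[:,:2]-C)@F
k=(abs(a[:,0]+.127)<.012)&(abs(a[:,1])<.045)&(Y[:,2]>.1)&(Y[:,2]<.12)
b=Y[k]; print(len(b),b.mean(0),b[:,2].max(),a[k].mean(0),np.percentile(a[k],[2,98],axis=0))
E
```

```text
[0.49937639 0.16383121 0.19555532] 109.99012797041416 0.35710749506016903 13.4833
2405 [0.50121472 0.164275   0.10980635] 0.11313882058585044 [-0.124425    0.00313734] [[-0.12932436 -0.04319853]
 [-0.11958969  0.04392987]]
```

View pics/wrist3.png

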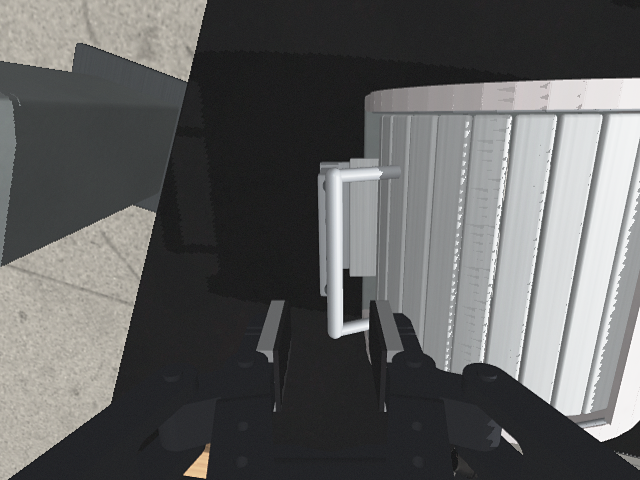

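The bar runs from (334,172) to (335,335) and the finger midpoint is at column 332, so only a small shift is needed. Descending.

Request:
jog_arm(motion=[[-0.28,-5,2,20,0],[-0.28,0,0,25,0],[-0.28,0,0,25,0],[-0.28,0,0,20,0],[-0.28,0,0,12,0],[-0.28,0,0,6,0],[-0.28,0,0,0,0]], force=30)

```text
time: 14.12
tool_pos: [0.5017, 0.1556, 0.0874]
tcp_rot: [-1.799, -2.573, 0.005]
wrist_force: [0.5, 0.2, -0.5]
width: 0.361
grip_force: 0.0
```

Request:
jog_arm(motion=[[-1,0,0,0,0],[-1,0,0,0,0],[-1,0,0,0,0],[-1,0,0,0,0],[-1,0,0,0,0]], force=30)

```text
time: 14.53
tool_pos: [0.5048, 0.1568, 0.0905]
tcp_rot: [1.798, 2.573, 0.004]
wrist_force: [3.6, -0.6, 0.7]
width: 0.102
grip_force: 29.4
```

```bash
python3 - <<'E'
import numpy as np
ph=np.radians(22.2)+np.linspace(0,1.2,26); x=np.round(-135*np.cos(ph)); z=np.round(135*np.sin(ph))
r=[[-1,0,int(a),-int(b),0] for a,b in zip(np.diff(x),np.diff(z))]
for i in(0,8,16): print(r[i:i+8 if i<16 else None])
E
```

```text
[[-1, 0, 3, -6, 0], [-1, 0, 2, -6, 0], [-1, 0, 4, -5, 0], [-1, 0, 3, -6, 0], [-1, 0, 4, -5, 0], [-1, 0, 4, -5, 0], [-1, 0, 4, -5, 0], [-1, 0, 4, -5, 0]]
[[-1, 0, 5, -5, 0], [-1, 0, 5, -4, 0], [-1, 0, 5, -4, 0], [-1, 0, 5, -4, 0], [-1, 0, 5, -3, 0], [-1, 0, 6, -4, 0], [-1, 0, 6, -3, 0], [-1, 0, 6, -3, 0]]
[[-1, 0, 6, -2, 0], [-1, 0, 6, -2, 0], [-1, 0, 6, -2, 0], [-1, 0, 6, -2, 0], [-1, 0, 6, -1, 0], [-1, 0, 7, -1, 0], [-1, 0, 6, -1, 0], [-1, 0, 7, 0, 0], [-1, 0, 6, 0, 0]]
```

Request:
jog_arm(motion=[[-1,0,3,-6,0],[-1,0,2,-6,0],[-1,0,4,-5,0],[-1,0,3,-6,0]])

```text
time: 14.87
tool_pos: [0.5146, 0.1605, 0.112]
tcp_rot: [-1.8, -2.575, 0.001]
wrist_force: [7.2, -0.6, -8.2]
width: 0.1
grip_force: 29.1
```

Request:
jog_arm(motion=[[-1,0,4,-5,0],[-1,0,4,-5,0],[-1,0,4,-5,0],[-1,0,4,-5,0]])

```text
time: 15.2
tool_pos: [0.5284, 0.1658, 0.1323]
tcp_rot: [-1.799, -2.573, 0.005]
wrist_force: [-2.6, -3.2, 0.6]
width: 0.102
grip_force: 29.4
```

Forces are low, so I continue.

Request:
jog_arm(motion=[[-1,0,5,-5,0],[-1,0,5,-4,0],[-1,0,5,-4,0],[-1,0,5,-4,0],[-1,0,5,-3,0],[-1,0,6,-4,0],[-1,0,6,-3,0],[-1,0,6,-3,0]])

```text
time: 15.87
tool_pos: [0.5702, 0.1815, 0.1648]
tcp_rot: [-1.8, -2.574, -0.001]
wrist_force: [-5.9, -1.9, 7.0]
width: 0.097
grip_force: 30.5
```

Request:
jog_arm(motion=[[-1,0,6,-2,0],[-1,0,6,-2,0],[-1,0,6,-2,0],[-1,0,6,-2,0],[-1,0,6,-1,0]])

```text
time: 16.28
tool_pos: [0.5993, 0.1925, 0.1736]
tcp_rot: [1.8, 2.574, 0.005]
wrist_force: [-2.9, 1.8, 7.5]
width: 0.101
grip_force: 31.3
```

Request:
jog_arm(motion=[[-1,0,7,-1,0],[-1,0,6,-1,0],[-1,0,7,0,0],[-1,0,0,0,0]])

```text
time: 16.62
tool_pos: [0.6194, 0.2, 0.175]
tcp_rot: [1.799, 2.573, 0.008]
wrist_force: [-1.0, 2.9, 6.3]
width: 0.101
grip_force: 31.6
```

Request:
jog_arm(motion=[[-1,0,3,0,0],[-1,0,3,0,0],[-1,0,0,0,0]])

```text
time: 16.87
tool_pos: [0.6236, 0.2016, 0.1748]
tcp_rot: [1.8, 2.575, 0.004]
wrist_force: [-2.8, 2.4, 7.1]
width: 0.102
grip_force: 31.9
```

Request:
jog_arm(motion=[[-1,0,2,0,0],[-1,0,0,0,0]])

```text
time: 17.03
tool_pos: [0.6236, 0.2016, 0.1748]
tcp_rot: [-1.799, -2.573, 0.001]
wrist_force: [-8.2, 0.7, 10.4]
width: 0.102
grip_force: 32.2
```

The stop is reached: no further travel, force rising, and 127 mm moved as expected. Release and lift.

Request:
jog_arm(motion=[[-1,0,0,0,0],[-0.3,0,0,0,0],[-0.3,0,0,0,0],[-0.3,0,0,0,0],[-0.3,0,0,-10,0],[-0.3,0,0,-20,0],[-0.3,0,0,-25,0],[-0.3,0,0,-25,0],[-0.3,0,0,-20,0]])

```text
time: 17.78
tool_pos: [0.6252, 0.2009, 0.2758]
tcp_rot: [1.8, 2.573, 0.003]
wrist_force: [0.2, 1.0, 0.7]
width: 0.348
grip_force: 0.0
```

Request:
jog_arm(motion=[[-0.3,-15,-20,0,0],[-0.3,-20,-25,0,0],[-0.3,-20,-25,0,0],[-0.3,-20,-25,0,0],[-0.3,0,-25,0,0],[-0.3,0,-25,0,0],[-0.3,0,0,0,0]])

```text
time: 18.37
tool_pos: [0.5107, 0.0789, 0.2736]
tcp_rot: [-1.802, -2.572, 0.002]
wrist_force: [0.1, 0.9, -0.7]
width: 0.35
grip_force: 0.0
```

```bash
python3 - <<'E'
from h import *
s=bot.read_state(); print(s["tool_pos"],s["time"],s["wrist_force"])
F=np.stack([ex,ey],1)
o=[]
for n in("scene","side"):
    p,d=bot.read_camera(n); W=cloud(n,p,d); Y=W.reshape(-1,3); a=(Y[:,:2]-C)@F
    b=(Y[:,2]>.183)&(Y[:,2]<.20)&(abs(a[:,0])<.05)&(abs(a[:,1])<.06); print(n,b.sum(),a[b].mean(0),Y[b].mean(0))
    s_=Y[(a[:,1]>.07)&(a[:,1]<.12)&(Y[:,2]>.02)&(Y[:,2]<.14)&(abs(a[:,0])<.085)]
    for t in(12,6,4):
        vx,vy,x0,y0=cv2.fitLine((s_[:,:2]*1000).astype(np.float32),cv2.DIST_HUBER,0,.01,.01).ravel(); s_=s_[abs((s_[:,0]*1000-x0)*vy-(s_[:,1]*1000-y0)*vx)<t]
    print(np.degrees(np.arctan2(vy,vx)),x0,y0)
    o.append(p[120:360,150:550] if n=="scene" else p[150:390,120:520])
cv2.imwrite("pics/end.png",cv2.resize(np.vstack(o),None,fx=1.25,fy=1.25)[:,:,::-1])
E
```

```text
[0.5107212  0.07893676 0.27364887] 18.3667 [ 0.08704725  0.85689674 -0.72537585]
scene 126 [0.00235461 0.00195626] [0.62052967 0.20715165 0.1923912 ]
20.626581 584.3315 292.717
side 86 [0.00226145 0.01178748] [0.61703149 0.21633992 0.1941544 ]
20.59698 586.98236 293.52176
```

View pics/end.png

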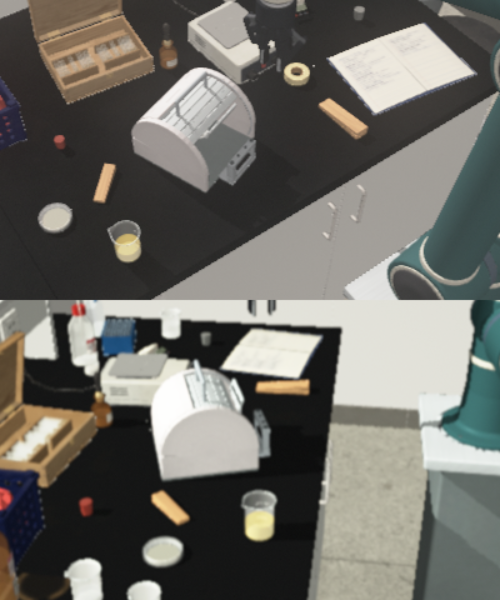

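The shutter is fully open and staying there: its bar is on top at (205,90) in the upper crop. The wedge lies flat at (343,117), the cabinet is in place, and the other things are undisturbed.

```bash
python3 -c "
from workcell import bot
print(bot.finish_job())"
```

```text
the job is handed in; nothing more can be done
None
```

The wedge is out and lying flat well clear of the cabinet, the shutter is fully open and staying open, the cabinet did not shift measurably (at most about half a degree of turn), and the job was handed in at about 18.5 s of the 61 s allowed.

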